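# Put the sample bottles back into the holders of their cap colour

## Robot

A 6-joint arm with a two-finger parallel gripper is mounted at the origin on a cart in front of the work surface, level with it; the furniture and walls round the work are solid. World frame = base frame: x ahead of the robot, y to its left, z up, the work surface at z = 0. Lengths are in m, angles in rad, forces in N, time in s.
With the tool pointing down it reaches from about 0.325 to 0.9 m from the base axis. Payload 6.1 kg.
Tool frame: the origin (TCP) lies at the very end of the fingers, on their centre line; the grasp point (between the pads) lies 19 mm behind it; z points along the fingers, y is the line along which they close (so a half turn about z gives the same grasp; the last joint's range is limited). The gripper opens to 87 mm and grips with 3 to 60 N. Pads are 19 mm wide; open, the fingers measure 117 mm over their backs; the gripper's body (75 mm by 190 mm) begins 51 mm behind the grasp point.
Start: joints at [1.085, 0.22, 1.526, -0, 1.395, -0.126], TCP at [0.22, 0.585, 0.223] pointing down, gripper open.
Joint ranges: [-2.98, 2.98], [-0.91, 2.08], [0.09, 2.57], [-1.24, 4.39], [0.2, 2.65], [-2.68, 2.68]. Speed limits (rad/s): [2.57, 2.57, 3.01, 3.14, 3.14, 3.14].

## Interface

Orientations are given as a rotation vector (axis times angle).
In Python, from station import readout, grab_frame, camera_info, arm gives the robot as it stands.
- The arm moves only by the tool carry_out, never from a script. Its argument "motion" is one flat list of numbers, 4 for each row, row after row: the shift along the tool's x, y, z in units of 30 mm (1.0 is 30 mm), then the turn about the tool's z in units of 8 degrees (1.0 is 8 degrees). A call has 1 to 5 rows; each row shifts and turns the commanded pose from where the row before left it, along the tool's axes as they then stand; what a row does not reach is not made up. A row lasts 1/10 s, in which the tool goes at most 50 mm and 8.59 degrees, less where a joint would pass 70% of its speed; a pose out of reach is approached as far as the arm can. A call is refused whole if a number of a shift passes 1 or a number of a turn 1, either way. A call with a gripper value outside its range is refused whole. "jaw" is the closure, from 0 (fully open) to 1 (shut), set as the call begins (left out, the last holds). The fingers move at their own pace and stop on an object; "squeeze" is the grip in N (left out, the last holds). Time passes only in rows, so rows that do not move let the fingers close. It gives the time, the measured TCP pose, the force, the opening and the grip force at its end, in the units of the state.
- readout.observe(): the state, without advancing time (a new reading comes with each control period).
- grab_frame(name): name is "scene" or "side" or "wrist"; returns (picture, depth): 420x560x3 uint8, red, green, blue; 420x560 float32, m along the optical axis (not along the pixel's ray), 0 where there is no reading.
- camera_info(name): a dict with "camera_matrix" (3x3 intrinsics, pixels), "camera_from_world" (4x4, takes a point from world to camera coordinates). Camera axes: x right, y up, looking along -z (the intrinsics and any distortion apply to the point x, -y, -z); pixel columns grow to the right and rows downward; lengths in m; the calibration is good to about 2 mm. A picture is of the moment at which its call begins: read the wrist's pose just before it. camera_info takes no time and is no camera call; for the wrist camera it gives the pose at the moment of the call.
- arm.finish_job(): hands the job in; it is judged then, once.
The state is a dict: "time_s": time; "joint_positions": joint angles; "joint_vel": joint speeds; "joint_torque": joint torques, N m; "position": TCP position; "tcp_rot": TCP orientation; "ft_force": force on the tool from outside, world axes, zero at the start; "ft_torque": the same for the moment, N m; "width": finger opening in m; "gripper_force": force on a finger pad.
Only numpy, scipy, OpenCV 4.12 (cv2) and the standard library are available. Lean on these libraries where they do the work, as an engineer would, in place of code of your own. Each camera call takes 0.05 s, during which the arm holds its last target. There are 200 camera calls.

## Task

After the class the sample bottles are standing all over the table: carry each bottle with a red, yellow, green or blue cap to the round holder of the same colour as its cap and stand it upright inside, flat on the holder's floor, one after another. The bottles with the white cap and the black cap have no holder: leave them standing where they are, and tip no bottle over.

Things in the scene. Friction and masses are not known exactly. Their poses are not given: they have to be found in the camera images.
- holder_red: red round plastic bottle holder, an open shallow dish fixed to the table: 72 mm outside diameter, 62 mm inside diameter, rim 12 mm high, inner floor 4 mm above the table; origin at the centre of its underside on the table, z up.
- holder_yellow: yellow round plastic bottle holder, an open shallow dish fixed to the table: 72 mm outside diameter, 62 mm inside diameter, rim 12 mm high, inner floor 4 mm above the table; origin at the centre of its underside on the table, z up.
- holder_green: green round plastic bottle holder, an open shallow dish fixed to the table: 72 mm outside diameter, 62 mm inside diameter, rim 12 mm high, inner floor 4 mm above the table; origin at the centre of its underside on the table, z up.
- holder_blue: blue round plastic bottle holder, an open shallow dish fixed to the table: 72 mm outside diameter, 62 mm inside diameter, rim 12 mm high, inner floor 4 mm above the table; origin at the centre of its underside on the table, z up.
- bottle_red: loose rigid sample bottle with a ribbed red screw cap, upright on the table: round amber glass body 40 mm in diameter up to 52 mm high, cap 37 mm in diameter from 57 to 75 mm (75 mm high in all), pale label, 0.08 to 0.17 kg; grip the body or cap at any yaw; origin at the centre of its underside, z up along its axis; it belongs in the red holder.
- bottle_yellow: loose rigid sample bottle with a ribbed yellow screw cap, upright on the table: round amber glass body 40 mm in diameter up to 52 mm high, cap 37 mm in diameter from 57 to 75 mm (75 mm high in all), pale label, 0.08 to 0.17 kg; grip the body or cap at any yaw; origin at the centre of its underside, z up along its axis; it belongs in the yellow holder.
- bottle_green: loose rigid sample bottle with a ribbed green screw cap, upright on the table: round amber glass body 40 mm in diameter up to 52 mm high, cap 37 mm in diameter from 57 to 75 mm (75 mm high in all), pale label, 0.08 to 0.17 kg; grip the body or cap at any yaw; origin at the centre of its underside, z up along its axis; it belongs in the green holder.
- bottle_blue: loose rigid sample bottle with a ribbed blue screw cap, upright on the table: round amber glass body 40 mm in diameter up to 52 mm high, cap 37 mm in diameter from 57 to 75 mm (75 mm high in all), pale label, 0.08 to 0.17 kg; grip the body or cap at any yaw; origin at the centre of its underside, z up along its axis; it belongs in the blue holder.
- bottle_white: loose rigid sample bottle with a ribbed white screw cap, upright on the table: round amber glass body 40 mm in diameter up to 52 mm high, cap 37 mm in diameter from 57 to 75 mm (75 mm high in all), pale label, 0.08 to 0.17 kg; grip the body or cap at any yaw; origin at the centre of its underside, z up along its axis; it has no holder and stays where it stands.
- bottle_black: loose rigid sample bottle with a ribbed black screw cap, upright on the table: round amber glass body 40 mm in diameter up to 52 mm high, cap 37 mm in diameter from 57 to 75 mm (75 mm high in all), pale label, 0.08 to 0.17 kg; grip the body or cap at any yaw; origin at the centre of its underside, z up along its axis; it has no holder and stays where it stands.

How it is judged:
At the end, for the whole second after the job is handed in: Each red, yellow, green and blue capped bottle stands in the holder of its colour: within 15 mm of its centre, underside within 4 mm of the inner floor, upright within 0.1 rad, at rest; the white and black capped ones upright, at rest, within 30 mm of their start (horizontal distance between bottle_red and holder_red below 0.015 m and z of bottle_red in the frame of holder_red between 0 and 0.008 m and angle between each of bottle_red, bottle_yellow, bottle_green, bottle_blue, bottle_white, bottle_black's own z axis and vertical below 0.1 rad and linear speed of each of bottle_red, bottle_yellow, bottle_green, bottle_blue, bottle_white, bottle_black below 0.02 m/s and horizontal distance between bottle_yellow and holder_yellow below 0.015 m and z of bottle_yellow in the frame of holder_yellow between 0 and 0.008 m and horizontal distance between bottle_green and holder_green below 0.015 m and z of bottle_green in the frame of holder_green between 0 and 0.008 m and horizontal distance between bottle_blue and holder_blue below 0.015 m and z of bottle_blue in the frame of holder_blue between 0 and 0.008 m and distance of each of bottle_white, bottle_black from where it was at the start of the episode below 0.03 m); the robot touches nothing.
It fails at once if a bottle is tipped over (more than 0.7 rad) (angle between any of bottle_red, bottle_yellow, bottle_green, bottle_blue, bottle_white, bottle_black's own z axis and vertical above 0.7 rad).
It fails at once if the white or the black capped bottle is moved more than 30 mm (distance of any of bottle_white, bottle_black from where it was at the start of the episode above 0.03 m).
It also fails if it takes over 93 s, if anything falls off the work surface, if the arm or the gripper's body presses on something with over 40 N, if the wrist force passes 120 N, or if a joint passes its speed limit or range.

## Working session

There is one attempt and no reset: what is moved stays moved. The work goes in short steps, Python scripts to look and compute and a tool call to move; the robot and the scene stay as the last step left them, time stands still between calls to the robot, and variables do not carry over. Pictures are saved under pics/ and viewed, at most 14 in all, crops included, and the job is handed in when it is done.

Besides the shell and the picture viewer there is one more tool, called after "Emit:" as a command line: name --argument value ..., lists and objects as JSON in quotes. carry_out: Moves the arm, as the interface text tells. Its arguments: {"type":"object","properties":{"motion":{"type":"array"},"jaw":{"type":"number"},"squeeze":{"type":"number"}},"required":["motion"]}

```bash
mkdir -p pics; python3 - <<'E'
from station import readout, grab_frame, camera_info
import cv2,numpy as np
o=readout.observe(); print(o['time_s'],o['position'],o['tcp_rot'],o['width'])
for n in ("scene","side"):
    p,d=grab_frame(n); cv2.imwrite(f"pics/{n}0.png",p[:,:,::-1]); np.savez(f"{n}0.npz",p=p,d=d)
    c=camera_info(n); print(n,np.round(c['camera_matrix'],1).tolist(),np.round(c['camera_from_world'],3).tolist(),c.keys())
E
```

```text
0.0 [0.2197519  0.58443938 0.22144135] [-5.61937105e-01 -3.09033160e+00  2.86724347e-03] 0.08681307593166611
scene [[471.1, 0.0, 280.8], [0.0, 471.1, 210.7], [0.0, 0.0, 1.0]] [[-0.822, -0.57, -0.001, 0.425], [0.437, -0.632, 0.64, -0.308], [-0.365, 0.526, 0.768, -0.824], [0.0, 0.0, 0.0, 1.0]] dict_keys(['camera_matrix', 'camera_from_world'])
side [[510.8, 0.0, 269.1], [0.0, 510.8, 213.2], [0.0, 0.0, 1.0]] [[0.997, -0.077, 0.021, -0.553], [0.03, 0.608, 0.794, -0.039], [-0.074, -0.79, 0.608, -1.218], [0.0, 0.0, 0.0, 1.0]] dict_keys(['camera_matrix', 'camera_from_world'])
```

View pics/scene0.png

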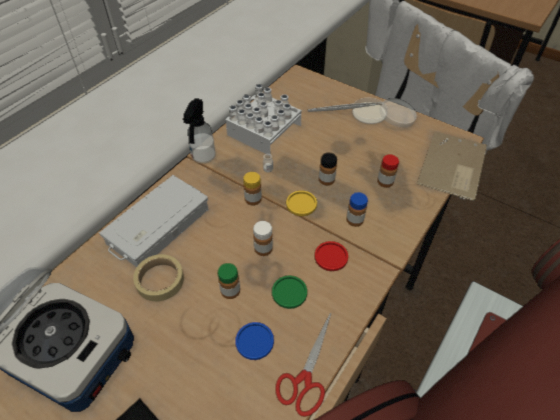

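View pics/side0.png

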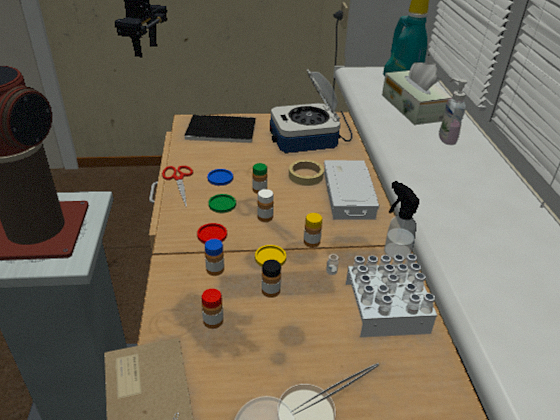

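The scene view shows caps at red (389,161), blue (358,200), black (328,160), yellow (252,180), white (263,230) and green (229,272). The holders are at yellow (301,203), red (331,256), green (290,292) and blue (255,341). The side view agrees with this.

```bash
cat > h.py <<'E'
import numpy as np,cv2
from station import camera_info
def cloud(n,d):
    c=camera_info(n);K=c['camera_matrix'];T=np.linalg.inv(c['camera_from_world'])
    v,u=np.mgrid[:420,:560]
    P=np.stack([(u-K[0,2])/K[0,0]*d,-(v-K[1,2])/K[1,1]*d,-d,np.ones_like(d)],-1)
    return (P@T.T)[...,:3]
S={'scene':dict(red=(389,161),blue=(358,200),black=(328,160),yellow=(252,180),white=(263,230),green=(229,272),Hyellow=(301,203),Hred=(331,256),Hgreen=(290,292),Hblue=(255,341)),
'side':dict(red=(212,297),blue=(214,246),black=(271,268),yellow=(314,220),white=(265,197),green=(260,171),Hyellow=(270,256),Hred=(212,233),Hgreen=(222,203),Hblue=(220,177))}
E
python3 - <<'E'
from h import *
for n in S:
    f=np.load(n+'0.npz');X=cloud(n,f['d']);hsv=cv2.cvtColor(f['p'],cv2.COLOR_RGB2HSV)
    for k,(u,v) in S[n].items():
        c=X[v,u]; near=np.hypot(X[...,0]-c[0],X[...,1]-c[1])<(.06 if k[0]=='H' else .045)
        if k[0]=='H':
            m=near&(hsv[...,1]>140)&(abs(hsv[...,0].astype(int)-hsv[v,u,0])<8)&(X[...,2]>-.01)&(X[...,2]<.03)
        else: m=near&(X[...,2]>.068)&(X[...,2]<.085)
        p=X[m]
        (cx,cy),r=cv2.minEnclosingCircle(p[:,:2].astype(np.float32))
        print(n,k,m.sum(),np.round([cx,cy,r],4),'mean',np.round(p.mean(0),4),'zmax',p[:,2].max().round(4))
E
```

```text
scene red 179 [ 0.4226 -0.3041  0.0209] mean [ 0.4222 -0.3025  0.0739] zmax 0.078
scene blue 208 [ 0.4253 -0.1596  0.0201] mean [ 0.4251 -0.1571  0.0742] zmax 0.0794
scene black 171 [ 0.5432 -0.2286  0.02  ] mean [ 0.5418 -0.2273  0.0744] zmax 0.0794
scene yellow 189 [ 0.6528 -0.0761  0.0204] mean [ 0.6502 -0.0759  0.0743] zmax 0.0784
scene white 238 [0.5474 0.0229 0.0195] mean [0.5474 0.0242 0.0745] zmax 0.0793
scene green 290 [0.5424 0.1432 0.0202] mean [0.5407 0.1444 0.0747] zmax 0.079
scene Hyellow 634 [ 0.5487 -0.131   0.039 ] mean [ 0.5496 -0.1291  0.0063] zmax 0.0158
scene Hred 809 [ 0.4171 -0.0444  0.0398] mean [ 0.4175 -0.042   0.0064] zmax 0.0156
scene Hgreen 815 [0.4418 0.0822 0.0352] mean [0.4418 0.0799 0.0059] zmax 0.0172
scene Hblue 1059 [0.4365 0.2038 0.0356] mean [0.437  0.2021 0.0062] zmax 0.0165
side red 255 [ 0.4217 -0.3083  0.0197] mean [ 0.4211 -0.3096  0.0728] zmax 0.0763
side blue 185 [ 0.4238 -0.1614  0.02  ] mean [ 0.4238 -0.1636  0.0726] zmax 0.0762
side black 211 [ 0.5412 -0.2326  0.0198] mean [ 0.5405 -0.2342  0.0725] zmax 0.0771
side yellow 151 [ 0.6496 -0.0807  0.019 ] mean [ 0.6495 -0.0823  0.0723] zmax 0.076
side white 130 [0.5463 0.0197 0.0201] mean [0.5466 0.017  0.0724] zmax 0.0766
side green 106 [0.5416 0.1403 0.0208] mean [0.5404 0.1381 0.0719] zmax 0.0763
side Hyellow 496 [ 0.5491 -0.1272  0.0484] mean [ 0.5471 -0.122   0.0042] zmax 0.0133
side Hred 410 [ 0.415  -0.0338  0.0442] mean [ 0.4142 -0.0359  0.0041] zmax 0.0129
side Hgreen 373 [0.4418 0.0773 0.0391] mean [0.4391 0.0807 0.0041] zmax 0.0131
side Hblue 325 [0.4337 0.2004 0.0387] mean [0.4344 0.2027 0.0041] zmax 0.0126
```

Emit:
carry_out --motion '[0,0,0,1,0,0,0,1,0,0,0,1,0,0,0,1,0,0,0,1]' --jaw 0 --squeeze 30

```text
time_s: 0.6
position: [0.2199, 0.5846, 0.2218]
tcp_rot: [1.593, 2.708, -0.002]
ft_force: [-0.7, -0.5, 0.2]
width: 0.0868
gripper_force: 0.0
```

Emit:
carry_out --motion '[0,0,0,1,0,0,0,1,0,0,0,1,0,0,0,0.67,0,0,0,0]'

```text
time_s: 1.1
position: [0.2199, 0.5847, 0.2219]
tcp_rot: [2.222, 2.221, -0.002]
ft_force: [0.2, -0.4, 0.4]
width: 0.0869
gripper_force: 0.0
```

```bash
python3 - <<'E'
from h import *
f=np.load('side0.npz');X=cloud('side',f['d'])
for x in np.arange(.5,.85,.05):
    print(round(x,2),[round(float(np.max(X[...,2][(abs(X[...,0]-x)<.025)&(abs(X[...,1]-y)<.025)],initial=-1)),2) for y in np.arange(-.3,.3,.05)])
E
```

```text
0.5 [0.0, 0.07, 0.0, 0.01, 0.01, 0.0, 0.0, 0.01, 0.01, 0.07, 0.0, 0.0]
0.55 [0.0, 0.08, 0.07, 0.01, 0.01, 0.0, 0.08, 0.08, 0.07, 0.08, 0.0, 0.0]
0.6 [0.0, 0.0, 0.0, 0.01, 0.01, 0.0, 0.0, 0.0, 0.0, 0.0, 0.0, 0.0]
0.65 [0.0, 0.0, 0.04, 0.04, 0.08, 0.08, 0.0, 0.0, 0.0, 0.02, 0.02, 0.02]
0.7 [0.09, 0.09, 0.05, 0.04, 0.0, 0.0, 0.05, 0.05, 0.05, 0.05, 0.04, 0.02]
0.75 [0.09, 0.09, 0.05, 0.0, 0.0, 0.0, 0.05, 0.05, 0.05, 0.05, 0.05, -0.0]
0.8 [0.09, 0.09, -1.0, 0.1, 0.17, 0.16, 0.05, 0.05, 0.05, 0.05, 0.05, -1.0]
```

Emit:
carry_out --motion '[-0.984,0.716,0,0,-0.984,0.716,0,0,-0.984,0.716,0,0,-0.984,0.716,0,0,-0.984,0.716,0,0]'

```text
time_s: 1.6
position: [0.328, 0.4361, 0.2223]
tcp_rot: [2.217, 2.226, -0.001]
ft_force: [-0.4, 0.7, 0.3]
width: 0.087
gripper_force: 0.0
```

Emit:
carry_out --motion '[-0.984,0.716,0,0,-0.984,0.716,0,0,-0.984,0.716,0,0,-0.984,0.716,0,0,-0.984,0.716,0,0]'

```text
time_s: 2.1
position: [0.4355, 0.2885, 0.2224]
tcp_rot: [-2.217, -2.225, 0.0]
ft_force: [-0.3, 0.5, 0.0]
width: 0.087
gripper_force: 0.0
```

Emit:
carry_out --motion '[-0.984,0.716,0.6,0,-0.984,0.716,0.6,0,-0.984,0.716,0.6,0,-0.984,0.716,0.6,0,-0.984,0.716,0.6,0]'

```text
time_s: 2.6
position: [0.543, 0.141, 0.1317]
tcp_rot: [-2.218, -2.225, 0.0]
ft_force: [1.4, 0.5, 0.1]
width: 0.0869
gripper_force: 0.0
```

Emit:
carry_out --motion '[0,0,0,0,0,0,0,0]'

```text
time_s: 2.8
position: [0.542, 0.1417, 0.1317]
tcp_rot: [-2.22, -2.221, 0.002]
ft_force: [-0.2, -0.2, 0.1]
width: 0.087
gripper_force: 0.0
```

Emit:
carry_out --motion '[0,0,0.95,0,0,0,0.95,0,0,0,0.95,0,0,0,0.84,0,0,0,0,0]'

```text
time_s: 3.3
position: [0.5389, 0.1433, 0.0189]
tcp_rot: [-2.215, -2.222, 0.008]
ft_force: [-1.0, -0.5, 0.3]
width: 0.087
gripper_force: 0.0
```

Emit:
carry_out --motion '[0,0,0,0,0,0,0,0,0,0,0,0,0,0,0,0,0,0,0,0]' --jaw 1

```text
time_s: 3.8
position: [0.543, 0.1424, 0.0227]
tcp_rot: [2.22, 2.221, 0.002]
ft_force: [0.4, 0.2, -0.2]
width: 0.0546
gripper_force: 0.0
```

Emit:
carry_out --motion '[0,0,0,0,0,0,0,0,0,0,0,0]'

```text
time_s: 4.1
position: [0.5423, 0.1423, 0.022]
tcp_rot: [-2.221, -2.222, 0.0]
ft_force: [-0.9, -0.2, 1.5]
width: 0.0387
gripper_force: 30.0
```

Emit:
carry_out --motion '[0,0,-0.8,0,0,0,-0.95,0,0,0,-0.95,0,-0.4,-0.65,-0.95,0,-0.5,-0.85,0,0]'

```text
time_s: 4.6
position: [0.5007, 0.1155, 0.1358]
tcp_rot: [2.216, 2.219, 0.01]
ft_force: [0.1, -0.6, -0.9]
width: 0.0394
gripper_force: 30.0
```

Emit:
carry_out --motion '[-0.6,-0.95,0,0,-0.57,-0.92,0,0,0,0,0,0,0,0,0,0]'

```text
time_s: 5.0
position: [0.4412, 0.08, 0.1314]
tcp_rot: [2.222, 2.221, 0.001]
ft_force: [0.6, -0.2, -1.8]
width: 0.0394
gripper_force: 30.0
```

Emit:
carry_out --motion '[0,0,0.9,0,0,0,0.9,0,0,0,0.9,0,0,0,0.5,0,0,0,0.3,0]'

```text
time_s: 5.5
position: [0.4412, 0.0805, 0.0251]
tcp_rot: [-2.219, -2.221, 0.003]
ft_force: [-18.9, -1.1, 46.6]
width: 0.0394
gripper_force: 30.0
```

Emit:
carry_out --motion '[0,0,0,0,0,0,0,0,0,0,0,0]'

```text
time_s: 5.8
position: [0.4423, 0.0803, 0.0268]
tcp_rot: [2.22, 2.222, 0.001]
ft_force: [1.0, -0.5, -1.6]
width: 0.0391
gripper_force: 30.0
```

Emit:
carry_out --motion '[0,0,0,0,0,0,0,0,0,0,0,0,0,0,0,0,0,0,0,0]' --jaw 0

```text
time_s: 6.3
position: [0.4415, 0.0801, 0.0265]
tcp_rot: [2.221, 2.222, 0.0]
ft_force: [-0.4, 0.2, 0.3]
width: 0.0716
gripper_force: 0.0
```

Emit:
carry_out --motion '[0,0,0,0,0,0,-0.9,0,0,0,-0.9,0,0,0,-0.9,0,0,0,-0.8,0]'

```text
time_s: 6.8
position: [0.4415, 0.0802, 0.1327]
tcp_rot: [2.221, 2.222, 0.001]
ft_force: [1.5, -0.6, 0.7]
width: 0.0871
gripper_force: 0.0
```

```bash
cat > look.py <<'E'
import sys
from h import *
from station import grab_frame,readout
p,d=grab_frame('scene');cv2.imwrite(f'pics/{sys.argv[1]}.png',p[:,:,::-1]);X=cloud('scene',d)
print(np.round(readout.observe()['position'],4))
G=dict(red=(.422,-.306),blue=(.4245,-.1605),black=(.542,-.23),yellow=(.651,-.078),white=(.547,.0215),Y=(.548,-.13),R=(.416,-.042),G=(.441,.08),B=(.435,.202))
for k,g in G.items():
    q=X[(np.hypot(X[...,0]-g[0],X[...,1]-g[1])<.035)&(X[...,2]>.068)&(X[...,2]<.09)]
    if len(q)>50: print(k,np.round(cv2.minEnclosingCircle(q[:,:2].astype(np.float32))[0],4),'expected',g,'z',np.percentile(q[:,2],90).round(4))
E
python3 look.py s1
```

```text
[0.4441 0.0803 0.1367]
blue [ 0.426  -0.1594] expected (0.4245, -0.1605) z 0.0765
yellow [ 0.6522 -0.0776] expected (0.651, -0.078) z 0.0767
G [0.443  0.0805] expected (0.441, 0.08) z 0.0806
```

Emit:
carry_out --motion '[-0.9,-0.06,0,0,-0.95,-0.06,0,0,-0.95,-0.07,0,0,-0.95,-0.06,0,0,-0.95,-0.06,0,0]'

```text
time_s: 7.35
position: [0.4319, -0.0619, 0.1313]
tcp_rot: [2.221, 2.222, 0.0]
ft_force: [0.4, -0.4, -0.3]
width: 0.0867
gripper_force: 0.0
```

Emit:
carry_out --motion '[-0.95,-0.06,0,0,-0.95,-0.06,0,0,-0.8,-0.07,0,0,-0.6,-0.06,0,0,0,0,0,0]'

```text
time_s: 7.85
position: [0.4245, -0.1617, 0.1313]
tcp_rot: [2.224, 2.219, -0.001]
ft_force: [0.7, 0.2, 0.4]
width: 0.0866
gripper_force: 0.0
```

Emit:
carry_out --motion '[0,0,0.9,0,0,0,0.9,0,0,0,0.9,0,0,0,0.7,0,0,0,0.25,0]'

```text
time_s: 8.35
position: [0.423, -0.158, 0.0195]
tcp_rot: [-2.217, -2.219, 0.001]
ft_force: [-0.3, 0.5, 0.1]
width: 0.0872
gripper_force: 0.0
```

Emit:
carry_out --motion '[0,0,0,0,0,0,0,0]'

```text
time_s: 8.55
position: [0.4254, -0.1599, 0.0227]
tcp_rot: [2.22, 2.222, 0.001]
ft_force: [-0.6, -0.6, 1.0]
width: 0.0872
gripper_force: 0.0
```

Emit:
carry_out --motion '[0,0,0,0,0,0,0,0,0,0,0,0,0,0,0,0,0,0,0,0]' --jaw 1

```text
time_s: 9.05
position: [0.4248, -0.1599, 0.022]
tcp_rot: [2.221, 2.222, 0.0]
ft_force: [0.0, 0.1, 0.8]
width: 0.0549
gripper_force: 0.0
```

Emit:
carry_out --motion '[0,0,0,0,0,0,0,0,0,0,0,0]'

```text
time_s: 9.35
position: [0.4246, -0.1598, 0.0218]
tcp_rot: [-2.221, -2.222, 0.0]
ft_force: [-0.5, 0.3, 0.9]
width: 0.0388
gripper_force: 30.0
```

Emit:
carry_out --motion '[0,0,-0.8,0,0,0,-0.95,0,0,0,-0.95,0,0,0,-0.8,0,0.5,0,-0.5,0]'

```text
time_s: 9.85
position: [0.4255, -0.1462, 0.1439]
tcp_rot: [2.22, 2.218, 0.001]
ft_force: [0.4, 0.5, -1.9]
width: 0.0389
gripper_force: 30.0
```

Emit:
carry_out --motion '[0.9,0.07,0,0,1,0.07,0,0,1,0.07,0,0,1,0.07,0,0,1,0.07,0,0]'

```text
time_s: 10.35
position: [0.4347, 0.0034, 0.1416]
tcp_rot: [-2.221, -2.221, 0.0]
ft_force: [-0.2, -0.7, -0.7]
width: 0.0393
gripper_force: 30.0
```

Emit:
carry_out --motion '[1,0,0,0,1,0,0,0,1,0,0,0,1,0,0,0,1,0,0,0]'

```text
time_s: 10.85
position: [0.4346, 0.1534, 0.1415]
tcp_rot: [-2.221, -2.222, 0.001]
ft_force: [1.8, -0.9, -1.8]
width: 0.0392
gripper_force: 30.0
```

Emit:
carry_out --motion '[0.9,0,0,0,0.5,0,0,0,0.27,0,0,0,0,0,0,0,0,0,0,0]'

```text
time_s: 11.35
position: [0.4348, 0.2017, 0.1416]
tcp_rot: [2.221, 2.222, -0.001]
ft_force: [-0.1, 0.8, -2.2]
width: 0.0394
gripper_force: 30.0
```

Emit:
carry_out --motion '[0,0,0.9,0,0,0,0.9,0,0,0,0.8,0,0,0,0.5,0,0,0,0.3,0]'

```text
time_s: 11.85
position: [0.4341, 0.201, 0.0383]
tcp_rot: [-2.222, -2.22, 0.004]
ft_force: [-0.8, -0.1, -1.2]
width: 0.0388
gripper_force: 30.0
```

Emit:
carry_out --motion '[0,0,0.15,0,0,0,0.15,0,0,0,0.12,0,0,0,0,0,0,0,0,0]'

```text
time_s: 12.35
position: [0.4354, 0.2024, 0.0277]
tcp_rot: [2.221, 2.222, 0.001]
ft_force: [0.1, 0.4, -1.4]
width: 0.039
gripper_force: 30.0
```

Emit:
carry_out --motion '[0,0,0,0,0,0,0,0,0,0,0,0,0,0,0,0,0,0,0,0]' --jaw 0

```text
time_s: 12.85
position: [0.4351, 0.2023, 0.0274]
tcp_rot: [2.221, 2.222, 0.0]
ft_force: [0.5, -0.1, -0.1]
width: 0.0714
gripper_force: 0.0
```

Emit:
carry_out --motion '[0,0,0,0,0,0,-0.9,0,0,0,-0.9,0,0,0,-0.9,0,0,0,-0.8,0]'

```text
time_s: 13.35
position: [0.4351, 0.2023, 0.1336]
tcp_rot: [2.221, 2.222, 0.001]
ft_force: [-0.2, 0.9, 0.9]
width: 0.0869
gripper_force: 0.0
```

```bash
python3 look.py s2
```

```text
[0.4377 0.2031 0.1377]
G [0.4407 0.0772] expected (0.441, 0.08) z 0.0806
B [0.4367 0.2033] expected (0.435, 0.202) z 0.0808
```

Emit:
carry_out --motion '[-0.9,-0.05,0,0,-1,-0.05,0,0,-1,-0.05,0,0,-1,-0.05,0,0,-1,-0.05,0,0]'

```text
time_s: 13.9
position: [0.4274, 0.0542, 0.1322]
tcp_rot: [2.22, 2.222, 0.0]
ft_force: [0.3, 0.4, 0.6]
width: 0.0873
gripper_force: 0.0
```

Emit:
carry_out --motion '[-1,-0.05,0,0,-1,-0.05,0,0,-1,-0.05,0,0,-1,-0.03,0,0,-1,0,0,0]'

```text
time_s: 14.4
position: [0.422, -0.0959, 0.1322]
tcp_rot: [2.221, 2.222, 0.0]
ft_force: [1.1, 0.3, 0.4]
width: 0.0871
gripper_force: 0.0
```

Emit:
carry_out --motion '[-1,0,0,0,-1,0,0,0,-1,0,0,0,-1,0,0,0,-1,0,0,0]'

```text
time_s: 14.9
position: [0.4221, -0.246, 0.1321]
tcp_rot: [2.221, 2.222, 0.0]
ft_force: [0.0, 0.4, -0.3]
width: 0.0868
gripper_force: 0.0
```

Emit:
carry_out --motion '[-0.9,0,0,0,-0.7,0,0,0,-0.44,0,0,0,0,0,0,0,0,0,0,0]'

```text
time_s: 15.4
position: [0.4222, -0.3052, 0.1319]
tcp_rot: [-2.221, -2.221, -0.001]
ft_force: [0.3, 0.6, -0.0]
width: 0.087
gripper_force: 0.0
```

Emit:
carry_out --motion '[0,0,0.9,0,0,0,0.9,0,0,0,0.9,0,0,0,0.7,0,0,0,0.27,0]'

```text
time_s: 15.9
position: [0.4211, -0.3033, 0.0198]
tcp_rot: [-2.216, -2.22, -0.0]
ft_force: [0.0, -0.1, -0.7]
width: 0.0873
gripper_force: 0.0
```

Emit:
carry_out --motion '[0,0,0,0,0,0,0,0]'

```text
time_s: 16.1
position: [0.423, -0.306, 0.0231]
tcp_rot: [2.219, 2.222, 0.0]
ft_force: [0.4, 0.6, 1.0]
width: 0.0867
gripper_force: 0.0
```

Emit:
carry_out --motion '[0,0,0,0,0,0,0,0,0,0,0,0,0,0,0,0,0,0,0,0]' --jaw 1

```text
time_s: 16.6
position: [0.4224, -0.306, 0.0223]
tcp_rot: [2.221, 2.222, 0.0]
ft_force: [-0.1, -0.4, -0.3]
width: 0.0549
gripper_force: 0.0
```

Emit:
carry_out --motion '[0,0,0,0,0,0,0,0,0,0,0,0]'

```text
time_s: 16.9
position: [0.4222, -0.3059, 0.0221]
tcp_rot: [-2.221, -2.222, 0.0]
ft_force: [-1.2, -0.4, 0.5]
width: 0.0395
gripper_force: 30.0
```

Emit:
carry_out --motion '[0,0,-0.8,0,0,0,-0.95,0,0,0,-0.95,0,0,0,-0.7,0,0.5,0,-0.3,0]'

```text
time_s: 17.4
position: [0.4235, -0.293, 0.1359]
tcp_rot: [2.219, 2.217, -0.0]
ft_force: [-0.3, -1.1, -0.8]
width: 0.0388
gripper_force: 30.0
```

Emit:
carry_out --motion '[0.9,-0.06,0,0,1,-0.06,0,0,1,-0.06,0,0,1,0,0,0,1,0,0,0]'

```text
time_s: 17.9
position: [0.4165, -0.1427, 0.1329]
tcp_rot: [-2.221, -2.221, -0.0]
ft_force: [0.1, 0.2, -1.5]
width: 0.0395
gripper_force: 30.0
```

Emit:
carry_out --motion '[1,0,0,0,1,0,0,0,0.8,0,0,0,0.42,0,0,0,0.2,0,0,0]'

```text
time_s: 18.4
position: [0.4167, -0.0405, 0.133]
tcp_rot: [-2.219, -2.224, 0.0]
ft_force: [1.1, -0.2, -2.1]
width: 0.0393
gripper_force: 30.0
```

Emit:
carry_out --motion '[0,0,0,0,0,0,0,0]'

```text
time_s: 18.6
position: [0.417, -0.042, 0.1332]
tcp_rot: [2.221, 2.221, -0.001]
ft_force: [-0.2, -0.0, -0.8]
width: 0.0388
gripper_force: 30.0
```

Emit:
carry_out --motion '[0,0,0.9,0,0,0,0.9,0,0,0,0.7,0,0,0,0.4,0,0,0,0.2,0]'

```text
time_s: 19.1
position: [0.4162, -0.0419, 0.0391]
tcp_rot: [-2.221, -2.22, 0.002]
ft_force: [-0.1, 0.1, -1.0]
width: 0.0395
gripper_force: 30.0
```

Emit:
carry_out --motion '[0,0,0.15,0,0,0,0.15,0,0,0,0.12,0,0,0,0,0,0,0,0,0]'

```text
time_s: 19.6
position: [0.4171, -0.0414, 0.0279]
tcp_rot: [2.22, 2.222, 0.0]
ft_force: [-0.1, -0.1, -0.0]
width: 0.0393
gripper_force: 30.0
```

Emit:
carry_out --motion '[0,0,0,0,0,0,0,0,0,0,0,0,0,0,0,0,0,0,0,0]' --jaw 0

```text
time_s: 20.1
position: [0.4169, -0.0414, 0.0276]
tcp_rot: [2.221, 2.222, 0.0]
ft_force: [0.8, 0.2, -0.2]
width: 0.0712
gripper_force: 0.0
```

Emit:
carry_out --motion '[0,0,0,0,0,0,-0.9,0,0,0,-0.9,0,0,0,-0.9,0,0,0,-0.8,0]'

```text
time_s: 20.6
position: [0.4169, -0.0414, 0.1339]
tcp_rot: [2.221, 2.222, 0.0]
ft_force: [0.6, 1.2, 0.7]
width: 0.0871
gripper_force: 0.0
```

Emit:
carry_out --motion '[-0.14,0.8,0,0,-0.14,0.9,0,0,-0.14,0.95,0,0,-0.14,0.95,0,0,-0.14,0.95,0,0]'

```text
time_s: 21.1
position: [0.5544, -0.0624, 0.1323]
tcp_rot: [-2.221, -2.222, 0.0]
ft_force: [-0.8, -0.1, 0.5]
width: 0.0869
gripper_force: 0.0
```

Emit:
carry_out --motion '[-0.14,0.95,0,0,-0.14,0.9,0,0,-0.14,0.8,0,0,-0.1,0.6,0,0,0,0,0,0]'

```text
time_s: 21.6
position: [0.6523, -0.0783, 0.1321]
tcp_rot: [2.221, 2.221, 0.0]
ft_force: [0.4, 0.1, -0.0]
width: 0.0868
gripper_force: 0.0
```

Emit:
carry_out --motion '[0,0,0.8,0,0,0,0,0,0,0,0,0]'

```text
time_s: 21.9
position: [0.6494, -0.0775, 0.1078]
tcp_rot: [-2.219, -2.22, 0.002]
ft_force: [-0.5, -0.0, -0.0]
width: 0.087
gripper_force: 0.0
```

Emit:
carry_out --motion '[0,0,0.9,0,0,0,0.9,0,0,0,0.7,0,0,0,0.37,0,0,0,0,0]'

```text
time_s: 22.4
position: [0.6497, -0.0776, 0.0215]
tcp_rot: [-2.219, -2.22, 0.002]
ft_force: [-0.5, -0.4, -1.1]
width: 0.0869
gripper_force: 0.0
```

Emit:
carry_out --motion '[0,0,0,0,0,0,0,0,0,0,0,0,0,0,0,0,0,0,0,0]' --jaw 1

```text
time_s: 22.9
position: [0.6511, -0.0779, 0.023]
tcp_rot: [2.22, 2.222, 0.001]
ft_force: [0.2, 0.7, -0.0]
width: 0.0546
gripper_force: 0.0
```

Emit:
carry_out --motion '[0,0,0,0,0,0,0,0,0,0,0,0]'

```text
time_s: 23.2
position: [0.6508, -0.0779, 0.0225]
tcp_rot: [-2.221, -2.222, 0.0]
ft_force: [-0.3, 0.6, 1.2]
width: 0.0397
gripper_force: 30.0
```

Emit:
carry_out --motion '[0,0,-0.8,0,0,0,-0.95,0,0,0,-0.95,0,0,0,-0.7,0,0,0,-0.3,0]'

```text
time_s: 23.7
position: [0.6522, -0.0781, 0.1361]
tcp_rot: [2.219, 2.22, 0.003]
ft_force: [0.1, -0.4, -1.1]
width: 0.0393
gripper_force: 30.0
```

Emit:
carry_out --motion '[-0.4,-0.8,0,0,-0.4,-0.9,0,0,-0.4,-0.8,0,0,-0.33,-0.6,0,0,-0.2,-0.33,0,0]'

```text
time_s: 24.2
position: [0.546, -0.1301, 0.1322]
tcp_rot: [-2.22, -2.22, 0.002]
ft_force: [-0.1, -0.3, -1.3]
width: 0.0394
gripper_force: 30.0
```

Emit:
carry_out --motion '[0,0,0,0,0,0,0,0]'

```text
time_s: 24.4
position: [0.5484, -0.1297, 0.1333]
tcp_rot: [2.221, 2.221, 0.001]
ft_force: [0.1, 0.2, -1.5]
width: 0.039
gripper_force: 30.0
```

Emit:
carry_out --motion '[0,0,0.9,0,0,0,0.9,0,0,0,0.7,0,0,0,0.4,0,0,0,0.2,0]'

```text
time_s: 24.9
position: [0.5479, -0.1291, 0.039]
tcp_rot: [-2.219, -2.221, 0.001]
ft_force: [-0.1, -1.0, -0.8]
width: 0.0395
gripper_force: 30.0
```

Emit:
carry_out --motion '[0,0,0.15,0,0,0,0.15,0,0,0,0.12,0,0,0,0,0,0,0,0,0]'

```text
time_s: 25.4
position: [0.5482, -0.1299, 0.0283]
tcp_rot: [2.221, 2.221, 0.0]
ft_force: [0.1, -0.6, -1.0]
width: 0.0389
gripper_force: 30.0
```

Emit:
carry_out --motion '[0,0,0,0,0,0,0,0,0,0,0,0,0,0,0,0,0,0,0,0]' --jaw 0

```text
time_s: 25.9
position: [0.548, -0.1298, 0.0279]
tcp_rot: [2.221, 2.222, 0.0]
ft_force: [0.3, 0.3, -0.4]
width: 0.0719
gripper_force: 0.0
```

Emit:
carry_out --motion '[0,0,0,0,0,0,-0.9,0,0,0,-0.9,0,0,0,-0.9,0,0,0,-0.9,0]'

```text
time_s: 26.4
position: [0.5478, -0.1297, 0.1369]
tcp_rot: [-2.221, -2.222, 0.0]
ft_force: [0.3, -0.1, 0.2]
width: 0.0869
gripper_force: 0.0
```

Emit:
carry_out --motion '[0,0,-1,0,0,0,-1,0,0,0,-1,0,0,0,-1,0,0,0,-1,0]'

```text
time_s: 26.9
position: [0.5478, -0.1297, 0.2871]
tcp_rot: [2.221, 2.222, -0.0]
ft_force: [0.2, -0.0, 0.3]
width: 0.0868
gripper_force: 0.0
```

Emit:
carry_out --motion '[0,0,0,0,0,0,0,0,0,0,0,0]'

```text
time_s: 27.2
position: [0.5473, -0.1295, 0.2843]
tcp_rot: [-2.219, -2.22, 0.001]
ft_force: [1.0, 0.6, -0.1]
width: 0.0868
gripper_force: 0.0
```

```bash
python3 look.py s3; python3 -c "
from station import grab_frame;import cv2
cv2.imwrite('pics/side3.png',grab_frame('side')[0][:,:,::-1])"
```

```text
[ 0.5471 -0.1295  0.284 ]
black [ 0.5442 -0.2287] expected (0.542, -0.23) z 0.0767
white [0.5488 0.0227] expected (0.547, 0.0215) z 0.077
Y [ 0.5508 -0.1292] expected (0.548, -0.13) z 0.0806
R [ 0.4184 -0.0402] expected (0.416, -0.042) z 0.0803
G [0.4429 0.0816] expected (0.441, 0.08) z 0.0807
B [0.4362 0.2033] expected (0.435, 0.202) z 0.0807
```

View pics/side3.png

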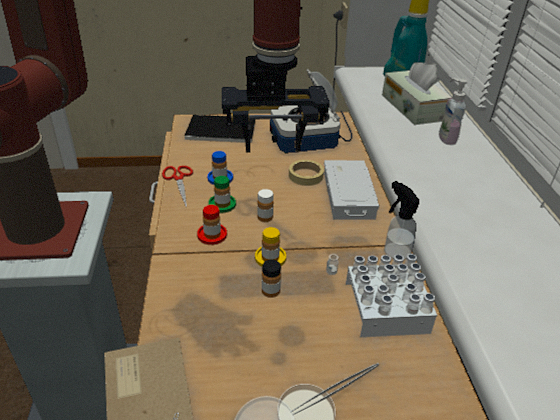

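View pics/s3.png

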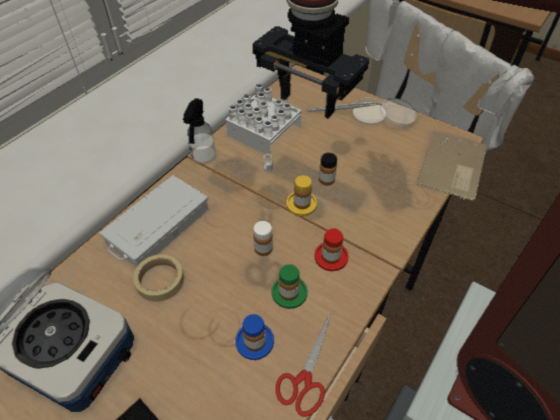

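Both views show the four coloured bottles upright and centred in their holders; in the scene view they are at yellow (303,190), red (333,245), green (289,285) and blue (254,332). The white (263,238) and black (328,168) bottles have not moved, and the gripper is clear.

```bash
python3 -c "
from station import arm
print(arm.finish_job())"
```

```text
the job is handed in; nothing more can be done
None
```

The red, yellow, green and blue bottles each stand upright in the holder of their colour, and the white and black ones are where they started. The job was handed in at about 27 s; no verdict was returned, so this rests on my last camera check.

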